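Rock the seized locating block out of its socket

TASK

The red-headed locating block of the saw's length stop is stuck in its blue socket fixture: grip its head, rock it well over to one side and then the other (towards the brass keepers) until both keepers are pushed back and it comes free, then lift it straight out and finish holding it in the gripper, still and upright, over the socket with its foot just clear of the top (a centimetre or three). Do not let go of it, and leave everything else on the bench where it is.

Things in the scene. Friction and masses are not known exactly. Their poses are not given: they have to be found in the camera images.
- stop_base: blue socket fixture, screwed to the bench: foot plate 116 x 160 x 10 mm, on it a housing 63 (x) x 96 (y) mm, top 54.5 mm above the bench. Origin: underside centre, z up. Its y axis is the rocking direction (towards the steel covers and brass tails), x runs across the blue cheeks. Stands anywhere mid-bench, turned up to 0.5 rad
- socket_top (a point): centre of the socket's mouth, level with the top of the housing; axes as stop_base
- locating_block: steel block 94 mm tall, 0.25 to 0.5 kg, upright in the socket, axes as stop_base. Origin: underside centre, 10 mm above the bench. Foot 36 (x) x 26 (y) mm, round below (radius 13 mm): it leans only to +y or -y, about a line 13 mm above the origin; play 1 to 1.5 mm. Shoulders at 28 mm, neck 32 x 16 mm to 52 mm, red grip head 40 (x) x 22 (y) mm to 94 mm
- block_grip (a point): middle of the red head, 76 mm above the block's underside. Pulled straight up the block rises about 5 mm and its shoulders catch under the keepers. Leaning it 0.25 to 0.28 rad to a side (some 18 mm at the head, 8 to 10 N), the gripper tilting with it, shoves that side's keeper out far enough; the stop comes at 0.30 rad. With both keepers out it lifts straight out
- keeper_left (a joint): stiff brass keeper on the +y side of stop_base, overhanging the block's shoulder: 0 = fully in, 0.007 = fully out (m); starts at 0 to 0.001. The block passes when both are at about 0.0045 or more. Held by friction (20 N), no spring: stays where pushed. Its tail outside the housing moves out with it
- keeper_right (a joint): the same on the -y side of stop_base: 0 = fully in, 0.007 = fully out (m)
- mug: white patterned mug 82 x 116 x 94 mm; bystander, origin at its underside centre
- grey_tub: open grey plastic tub 134 x 62 x 108 mm; bystander, origin at its underside centre
- spray_can: green and white spray can, 65 mm across, 250 mm tall; bystander, origin at its underside centre
- box_section: offcut of steel box section 25 x 130 x 25 mm; bystander, origin at its underside centre
- tape_measure: yellow tape measure 64 x 83 x 32 mm; bystander, origin at its underside centre
- spanner_17: steel spanner, 201 mm long, lying flat; bystander, origin at its underside centre

How it is judged:
On the way, in this order (a step that is already met when the one before it is completed fails the run):
1. rocking the block to one side has pushed that side's keeper back (over 2 mm out, the block leaning over 0.05 rad) (value of joint any of keeper_left, keeper_right above 0.002 m and angle between locating_block's own z axis and vertical above 0.05 rad), for 0.05 s.
2. rocking it to the other side has pushed the other keeper back too (both over 2 mm out, the block leaning over 0.05 rad) (value of joint each of keeper_left, keeper_right above 0.002 m and angle between locating_block's own z axis and vertical above 0.05 rad), for 0.05 s.
At the end, for the whole second after the job is handed in: the block is held still in the fingers, touching nothing of the fixture, upright within 0.2 rad, its underside 2 to 60 mm above the top of the housing and within 35 mm of the socket's centre sideways; both keepers stay pushed out (over 2 mm) (z of locating_block in the frame of socket_top between 0.002 and 0.06 m and horizontal distance between locating_block and socket_top below 0.035 m and angle between locating_block's own z axis and vertical below 0.2 rad and linear speed of locating_block below 0.02 m/s and contact force between the fingers and locating_block above 1 N and contact force between locating_block and stop_base below 0.1 N and value of joint each of keeper_left, keeper_right above 0.002 m); the arm keeps its last pose, push and grip.
It fails at once if one of the bystanders is shifted by more than 30 mm (distance of any of mug, grey_tub, spray_can, box_section, tape_measure, spanner_17 from where it was at the start of the episode above 0.03 m).
It also fails if it takes over 42 s, if anything falls off the work surface, if the arm or the gripper's body presses on something with over 40 N, if the wrist force passes 120 N, or if a joint passes its speed limit or range.

ROBOT

A 7-joint arm with a two-finger parallel gripper is mounted at the origin on a cart in front of the work surface, level with it; the furniture and walls round the work are solid. World frame = base frame: x ahead of the robot, y to its left, z up, the work surface at z = 0. Lengths are in m, angles in rad, forces in N, time in s.
With the tool pointing down it reaches from about 0.425 to 0.925 m from the base axis. Payload 6.8 kg.
Tool frame: the origin (TCP) lies on the centre line of the jaws, within the pads' length; the fingertips stand 19 mm ahead of it and the grasp point (between the pads) is the TCP; z points along the fingers, y is the line along which they close (so a half turn about z gives the same grasp; the last joint's range is limited). The gripper opens to 85 mm and grips with 20 to 120 N. Pads are 22 mm wide; open, the fingers measure 114 mm over their backs; the gripper's body (76 mm by 85 mm) begins 54 mm behind the grasp point. The pads swing forward as they close: fully open they stand 13 mm farther back than shut.
Start: joints at [-1.228, 0.477, 0.022, 1.555, -0.011, 1.109, -0.083], TCP at [0.294, 0.608, 0.25] pointing down, gripper open.
Joint ranges: [-2.96, 2.96], [-0.34, 2.1], [-1.41, 1.46], [0.24, 2.44], [-1.37, 4.51], [0.17, 1.92], [-2.96, 2.96]. Speed limits (rad/s): [2.39, 2.39, 3.14, 3.14, 3.14, 3.14, 3.14].

INTERFACE

Orientations are given as a rotation vector (axis times angle).
In Python, from bench import r gives the robot as it stands. The module is installed in compiled form; this text tells all that it offers.
- The arm moves only by the tool arm_command, never from a script. Its argument "rows" is a list of rows, each an object of numbers: "fingers": the opening, from -1 (shut) to 1 (fully open); "x", "y", "z": the shift along the tool's x, y, z in m; "ax", "ay", "az": the turn, a rotation vector about the tool's x, y, z in degrees. In form: [{"fingers": .., "x": .., "y": .., "z": .., "ax": .., "ay": .., "az": ..}, ...]. A call has 1 to 10 rows; each row shifts and turns the commanded pose from where the row before left it, along the tool's axes as they then stand; what a row does not reach is not made up. A row lasts 1/12 s, in which the tool goes at most 41.7 mm and 7.16 degrees, less where a joint would pass 70% of its speed; a pose out of reach is approached as far as the arm can. A call is refused whole if a number of a shift passes 0.0417 or a number of a turn 7.16, either way. A call with a gripper value outside its range is refused whole. The fingers move at their own pace and stop on an object; "grip_force" is the grip in N (left out, the last holds). Time passes only in rows, so rows that do not move let the fingers close. It gives the time, the measured TCP pose, the force, the opening and the grip force at its end, in the units of the state.
- r.get_obs(): the state, without advancing time (a new reading comes with each control period).
- r.grab_frame(name): name is "side" or "top" or "wrist"; returns a dict with "frame" (384x512x3 uint8, red, green, blue), "depth" (384x512 float32, m along the optical axis (not along the pixel's ray), 0 where there is no reading), "K" (3x3 intrinsics, pixels), "world_from_camera" (4x4, takes a point from camera to world coordinates). Camera axes: x right, y down, z forward; pixel columns grow to the right and rows downward; lengths in m; the calibration is good to about 2 mm. A picture is of the moment at which its call begins.
- r.hand_in(): hands the job in; it is judged then, once.
The state is a dict: "clock": time; "joints": joint angles; "qvel": joint speeds; "tau": joint torques, N m; "tcp_pos": TCP position; "orientation": TCP orientation; "contact_force": force on the tool from outside, world axes, zero at the start; "moment": the same for the moment, N m; "grip_width": finger opening in m; "gripper_force": force on a finger pad.
Only numpy, scipy, OpenCV 4.12 (cv2) and the standard library are available. Lean on these libraries where they do the work, as an engineer would, in place of code of your own. Each camera call takes 0.05 s, during which the arm holds its last target. There are 200 camera calls.

## Working session

There is one attempt and no reset: what is moved stays moved. The work goes in short steps, Python scripts to look and compute and a tool call to move; the robot and the scene stay as the last step left them, time stands still between calls to the robot, and variables do not carry over. Pictures are saved under pics/ and viewed, at most 10 in all, crops included, and the job is handed in when it is done.

Besides the shell and the picture viewer there is one more tool, called after ">>>" as name(argument=value, ...) on one line, values as JSON. arm_command: Moves the arm, as the interface text tells. Its arguments: {"type":"object","properties":{"rows":{"type":"array"},"grip_force":{"type":"number"}},"required":["rows"]}

```bash
mkdir -p pics; cat > h.py <<'E'
import numpy as np, cv2
from scipy.spatial.transform import Rotation as R
from bench import r
def grab(n):
    g=r.grab_frame(n); d=g["depth"]; K=g["K"]; T=g["world_from_camera"]
    v,u=np.mgrid[:384,:512]
    P=np.stack([(u-K[0,2])/K[0,0]*d,(v-K[1,2])/K[1,1]*d,d],-1)
    W=P@T[:3,:3].T+T[:3,3]; W[d==0]=np.nan
    return g["frame"],W,g
def masks(f):
    h=cv2.cvtColor(f,cv2.COLOR_RGB2HSV); H,S,V=[h[...,i].astype(int) for i in range(3)]
    red=((H<8)|(H>172))&(S>140)&(V>60); blue=(H>100)&(H<125)&(S>110)&(V>40)
    return red,blue
E
python3 - <<'E'
from h import *
o=r.get_obs(); print({k:np.round(v,3) for k,v in o.items()})
ims=[]
for n in("top","side"):
    f,W,g=grab(n); ims.append(f)
    for nm,m in zip(("red","blue"),masks(f)):
        p=W[m&~np.isnan(W[...,0])]
        vs,us=np.nonzero(m)
        if len(p): print(n,nm,len(p),np.median(us),np.median(vs),np.round(np.percentile(p,[2,50,98],axis=0),3).tolist())
im=np.hstack(ims); cv2.imwrite("pics/a.png",cv2.resize(im[...,::-1],(800,300)))
E
```

```text
{'clock': np.float64(0.0), 'joints': array([-1.228,  0.478,  0.022,  1.556, -0.012,  1.109, -0.083]), 'qvel': array([-0.002, -0.   ,  0.001, -0.001,  0.001, -0.   ,  0.   ]), 'tau': array([-0.0000e+00, -5.9645e+01,  1.6080e+00, -2.8119e+01,  1.2000e-02,
        9.0000e-03,  0.0000e+00]), 'tcp_pos': array([0.294, 0.607, 0.249]), 'orientation': array([-7.020e-01, -3.062e+00,  3.000e-03]), 'contact_force': array([ 0.347, -0.414,  0.423]), 'moment': array([ 0.021, -0.067,  0.019]), 'gripper_force': np.float64(0.0), 'grip_width': np.float64(0.086)}
top red 1204 378.0 271.5 [[0.179, -0.799, -0.335], [0.461, -0.394, 0.051], [0.821, 1.097, 0.156]]
top blue 703 267.0 236.0 [[0.403, -0.096, 0.002], [0.456, -0.02, 0.01], [0.54, 0.061, 0.056]]
side red 8806 269.0 169.0 [[-1.029, -1.023, -0.396], [0.476, -0.72, 0.025], [0.855, 0.809, 0.152]]
side blue 500 280.0 201.0 [[-0.356, -0.606, 0.006], [0.457, 0.018, 0.013], [0.539, 0.077, 0.418]]
```

View pics/a.png

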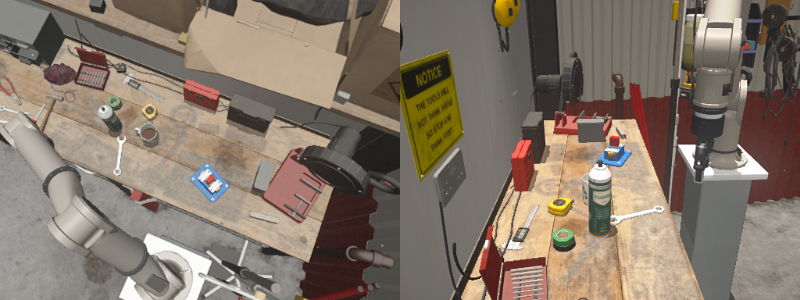

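The top view (left half) shows the blue fixture at about (268,236) in full-frame pixels. The mug, spanner and spray can are to its left, and the red saw is to its right. Next I'll measure the plate and head.

```bash
python3 - <<'E'
from h import *
ims=[]
for n in("top","side"):
    f,W,g=grab(n)
    red,blue=masks(f)
    near=(abs(W[...,0]-.47)<.14)&(abs(W[...,1]+.02)<.14)
    b=W[blue&near&(W[...,2]<.02)]
    rc=cv2.minAreaRect((b[:,:2]*1000).astype(np.float32)); print(n,"plate",rc)
    t=W[near&(W[...,2]>.045)&(W[...,2]<.062)]; print("housing top",len(t),cv2.minAreaRect((t[:,:2]*1000).astype(np.float32)) , np.median(t[:,2]))
    h=W[red&near&(W[...,2]>.07)]; print("head",len(h),np.round(h.mean(0),4),cv2.minAreaRect((h[:,:2]*1000).astype(np.float32)),np.percentile(h[:,2],[5,50,95]))
    vs,us=np.nonzero(blue&near); cu,cv_=int(us.mean()),int(vs.mean())
    ims.append(cv2.resize(f[cv_-40:cv_+40,cu-50:cu+50],(400,320),interpolation=cv2.INTER_CUBIC))
cv2.imwrite("pics/b.png",np.hstack(ims)[...,::-1])
E
```

```text
top plate ((474.1472473144531, -15.498207092285156), (157.71592712402344, 114.8864974975586), 66.06633758544922)
housing top 377 ((472.2292785644531, -18.72051239013672), (109.94569396972656, 63.37568664550781), 65.29344177246094) 0.0539663619226296
head 60 [ 0.4722 -0.0163  0.1037] ((472.91656494140625, -16.71639060974121), (17.67539405822754, 38.01662063598633), 68.28948974609375) [0.0965286  0.10384226 0.11030533]
side plate ((471.4628601074219, -11.028289794921875), (159.0591583251953, 113.17473602294922), 66.05094146728516)
housing top 221 ((474.43572998046875, -6.7710418701171875), (108.02383422851562, 64.49603271484375), 65.886962890625) 0.05557316524601841
head 104 [ 0.4702 -0.0069  0.0926] ((471.06353759765625, -9.874187469482422), (25.57280921936035, 37.84518814086914), 69.7029037475586) [0.07131344 0.09436101 0.10753422]
```

View pics/b.png

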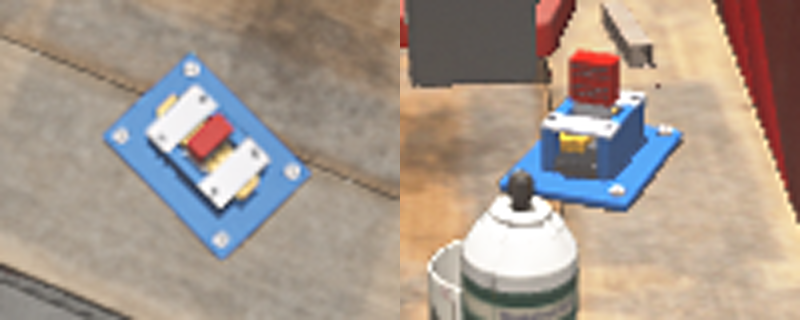

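Two views agree: fixture centre is about (0.4725, -0.013), its y axis points at 66° in world, and the head top is at z≈0.104. The tool's closing axis is already at about 64°. I'll check the straight path for tall obstacles.

```bash
python3 - <<'E'
from h import *
f,W,g=grab("top"); f2,W2,_=grab("side")
P=np.vstack([W.reshape(-1,3),W2.reshape(-1,3)])
P=P[~np.isnan(P[:,0])]
P=P[(P[:,0]>.2)&(P[:,0]<.75)&(P[:,1]>-.25)&(P[:,1]<.75)&(P[:,2]>.08)]
c=np.round(P[:,:2]/.05).astype(int)
for k in np.unique(c,axis=0):
    q=P[(c==k).all(1)]
    if len(q)>4: print(k*.05,len(q),q[:,2].max().round(3))
o=r.get_obs(); M=R.from_rotvec(o["orientation"]).as_matrix()
d=np.array([.4725,-.013,.16])-o["tcp_pos"]; print("shift tool",(M.T@d).round(4)); print(M.round(3))
E
```

```text
[0.2 0.3] 262 0.757
[0.2  0.35] 230 0.754
[0.2 0.4] 195 0.731
[0.2  0.45] 157 0.703
[0.2 0.5] 155 0.676
[0.2  0.55] 22 0.638
[0.25 0.3 ] 80 0.732
[0.25 0.35] 147 0.743
[0.25 0.4 ] 302 0.721
[0.25 0.45] 369 0.703
[0.25 0.5 ] 433 0.677
[0.25 0.55] 698 0.654
[0.25 0.6 ] 524 0.627
[0.25 0.65] 990 0.609
[0.3  0.45] 63 0.657
[0.3 0.5] 329 0.657
[0.3  0.55] 661 0.647
[0.3 0.6] 968 0.627
[0.3  0.65] 4982 0.601
[0.3 0.7] 66 0.344
[0.35 0.55] 32 0.617
[0.35 0.6 ] 872 0.618
[0.35 0.65] 869 0.595
[ 0.45 -0.05] 6 0.102
[0.45 0.  ] 104 0.11
[ 0.5  -0.25] 40 0.116
[ 0.5 -0.2] 337 1.041
[ 0.5  -0.15] 352 1.039
[ 0.5 -0.1] 346 1.033
[ 0.5  -0.05] 351 1.027
[0.5 0. ] 438 1.025
[0.5  0.05] 387 1.021
[0.5 0.1] 116 0.997
[0.5 0.5] 100 0.219
[0.5  0.55] 107 0.214
[ 0.55 -0.25] 133 0.115
[ 0.55 -0.2 ] 946 1.039
[ 0.55 -0.15] 926 1.036
[ 0.55 -0.1 ] 914 1.033
[ 0.55 -0.05] 929 1.032
[0.55 0.  ] 907 1.028
[0.55 0.05] 933 1.028
[0.55 0.1 ] 643 1.027
[0.55 0.3 ] 30 0.101
[0.55 0.35] 29 0.101
[0.55 0.4 ] 11 0.089
[0.55 0.5 ] 459 0.253
[0.55 0.55] 1466 0.253
[ 0.6  -0.25] 365 1.002
[ 0.6 -0.2] 980 1.035
[ 0.6  -
[... 397 characters left out ...]
.133
[ 0.65 -0.1 ] 1051 1.1
[ 0.65 -0.05] 742 1.097
[0.65 0.  ] 219 1.081
[0.65 0.05] 127 1.035
[0.65 0.1 ] 219 1.062
[0.65 0.15] 1140 1.027
[0.65 0.2 ] 1007 1.019
[0.65 0.25] 813 0.992
[0.65 0.3 ] 569 0.963
[0.65 0.35] 439 0.929
[0.65 0.4 ] 102 0.914
[0.65 0.45] 83 0.882
[ 0.7  -0.25] 634 1.155
[ 0.7 -0.2] 935 1.124
[ 0.7  -0.15] 720 1.131
[ 0.7 -0.1] 121 1.101
[0.7  0.05] 325 0.994
[0.7 0.1] 240 0.995
[0.7  0.15] 68 0.978
[ 0.75 -0.25] 68 1.105
[ 0.75 -0.2 ] 462 1.087
[ 0.75 -0.15] 183 0.895
[ 0.75 -0.1 ] 139 0.894
[ 0.75 -0.05] 120 0.889
[0.75 0.  ] 155 0.893
[0.75 0.05] 136 0.959
shift tool [-0.431  -0.4806  0.0903]
[[-0.9    0.436 -0.   ]
 [ 0.436  0.9   -0.001]
 [-0.    -0.001 -1.   ]]
```

>>> arm_command(rows=[{"fingers": 1,"x": -0.0215,"y": -0.024},{"fingers": 1,"x": -0.0215,"y": -0.024},{"fingers": 1,"x": -0.0215,"y": -0.024},{"fingers": 1,"x": -0.0215,"y": -0.024},{"fingers": 1,"x": -0.0215,"y": -0.024},{"fingers": 1,"x": -0.0215,"y": -0.024},{"fingers": 1,"x": -0.0215,"y": -0.024},{"fingers": 1,"x": -0.0215,"y": -0.024},{"fingers": 1,"x": -0.0215,"y": -0.024},{"fingers": 1,"x": -0.0215,"y": -0.024}])

```text
validation failed for argument at $.ro...
```

>>> arm_command(rows=[{"fingers": 1,"x": -0.0215,"y": -0.024,"z": 0.004},{"fingers": 1,"x": -0.0215,"y": -0.024,"z": 0.004},{"fingers": 1,"x": -0.0215,"y": -0.024,"z": 0.004},{"fingers": 1,"x": -0.0215,"y": -0.024,"z": 0.004},{"fingers": 1,"x": -0.0215,"y": -0.024,"z": 0.004},{"fingers": 1,"x": -0.0215,"y": -0.024,"z": 0.004},{"fingers": 1,"x": -0.0215,"y": -0.024,"z": 0.004},{"fingers": 1,"x": -0.0215,"y": -0.024,"z": 0.004},{"fingers": 1,"x": -0.0215,"y": -0.024,"z": 0.004},{"fingers": 1,"az": -1.8}])

```text
validation failed for argument at $.ro...
```

```bash
cat > look.py <<'E'
from h import *
import sys
f,W,g=grab("wrist"); cv2.imwrite(sys.argv[1],f[...,::-1])
red,blue=masks(f)
near=(abs(W[...,0]-.47)<.14)&(abs(W[...,1]+.02)<.14)
b=W[blue&near&(W[...,2]<.02)]; print("plate",cv2.minAreaRect((b[:,:2]*1000).astype(np.float32)))
h=W[red&near&(W[...,2]>.098)]; print("head top",len(h),cv2.minAreaRect((h[:,:2]*1000).astype(np.float32)),np.median(h,axis=0).round(4))
o=r.get_obs(); M=R.from_rotvec(o["orientation"]).as_matrix()
print(o["clock"],o["tcp_pos"].round(4),o["contact_force"].round(2),o["joints"].round(2)); print(M.round(3), np.degrees(np.arctan2(M[1,1],M[0,1])))
E
python3 look.py pics/w1.png
```

```text
plate ((0.0, 0.0), (0.0, 0.0), 0.0)
head top 0 ((0.0, 0.0), (0.0, 0.0), 0.0) [nan nan nan]
0.35 [0.294  0.6075 0.2501] [-0.75  0.11  0.06] [-1.23  0.48  0.02  1.56 -0.01  1.11 -0.08]
[[-0.9    0.436 -0.   ]
 [ 0.436  0.9   -0.   ]
 [-0.    -0.    -1.   ]] 64.16857344360542
  return _methods._mean(a, axis=axis, dtype=dtype,
  ret = um.true_divide(
```

View pics/w1.png

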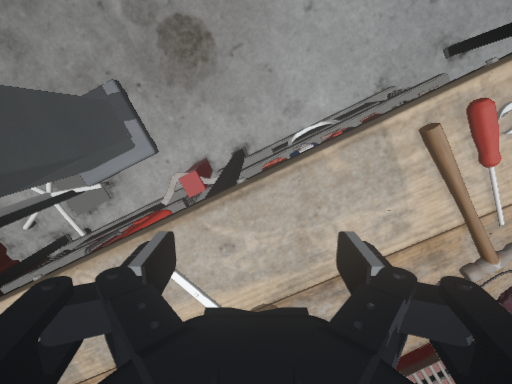

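Both moves were refused, so the wrist picture shows only the start place: bench edge and open fingers at (150,260) and (360,260). I'll send full rows, with every field filled in.

>>> arm_command(rows=[{"fingers": 1,"x": -0.0215,"y": -0.024,"z": 0,"ax": 0,"ay": 0,"az": 0},{"fingers": 1,"x": -0.0215,"y": -0.024,"z": 0,"ax": 0,"ay": 0,"az": 0},{"fingers": 1,"x": -0.0215,"y": -0.024,"z": 0,"ax": 0,"ay": 0,"az": 0},{"fingers": 1,"x": -0.0215,"y": -0.024,"z": 0,"ax": 0,"ay": 0,"az": 0},{"fingers": 1,"x": -0.0215,"y": -0.024,"z": 0,"ax": 0,"ay": 0,"az": 0},{"fingers": 1,"x": -0.0215,"y": -0.024,"z": 0,"ax": 0,"ay": 0,"az": 0},{"fingers": 1,"x": -0.0215,"y": -0.024,"z": 0,"ax": 0,"ay": 0,"az": 0},{"fingers": 1,"x": -0.0215,"y": -0.024,"z": 0,"ax": 0,"ay": 0,"az": 0},{"fingers": 1,"x": -0.0215,"y": -0.024,"z": 0,"ax": 0,"ay": 0,"az": 0},{"fingers": 1,"x": -0.0215,"y": -0.024,"z": 0,"ax": 0,"ay": 0,"az": 0}])

```text
clock: 1.18
tcp_pos: [0.3833, 0.2963, 0.2505]
orientation: [0.702, 3.062, 0.001]
contact_force: [1.1, -0.3, -0.0]
grip_width: 0.0849
gripper_force: 0.0
```

>>> arm_command(rows=[{"fingers": 1,"x": -0.0215,"y": -0.024,"z": 0.004,"ax": 0,"ay": 0,"az": 0},{"fingers": 1,"x": -0.0215,"y": -0.024,"z": 0.004,"ax": 0,"ay": 0,"az": 0},{"fingers": 1,"x": -0.0215,"y": -0.024,"z": 0.004,"ax": 0,"ay": 0,"az": 0},{"fingers": 1,"x": -0.0215,"y": -0.024,"z": 0.004,"ax": 0,"ay": 0,"az": 0},{"fingers": 1,"x": -0.0215,"y": -0.024,"z": 0.004,"ax": 0,"ay": 0,"az": 0},{"fingers": 1,"x": -0.0215,"y": -0.024,"z": 0.004,"ax": 0,"ay": 0,"az": 0},{"fingers": 1,"x": -0.0215,"y": -0.024,"z": 0.004,"ax": 0,"ay": 0,"az": 0},{"fingers": 1,"x": -0.0215,"y": -0.024,"z": 0.004,"ax": 0,"ay": 0,"az": 0},{"fingers": 1,"x": -0.0215,"y": -0.024,"z": 0.004,"ax": 0,"ay": 0,"az": 0},{"fingers": 1,"x": 0,"y": 0,"z": 0,"ax": 0,"ay": 0,"az": -1.8}])

```text
clock: 2.02
tcp_pos: [0.4638, 0.0128, 0.2141]
orientation: [0.666, 3.069, -0.003]
contact_force: [0.3, -0.8, 0.2]
grip_width: 0.0852
gripper_force: 0.0
```

```bash
python3 look.py pics/w2.png
```

```text
plate ((473.8184814453125, -13.954780578613281), (158.13133239746094, 114.15868377685547), 66.4327163696289)
head top 432 ((493.6424560546875, 17.75362777709961), (94.80928802490234, 21.76260757446289), 69.30773162841797) [ 0.4815 -0.0174  0.1031]
2.0667 [0.4634 0.0157 0.2142] [-1.47  0.55  0.83] [-0.48  0.17  0.35  2.1  -0.07  0.88  1.06]
[[-0.912  0.41   0.   ]
 [ 0.41   0.912 -0.001]
 [-0.001 -0.001 -1.   ]] 65.78093463019603
```

View pics/w2.png

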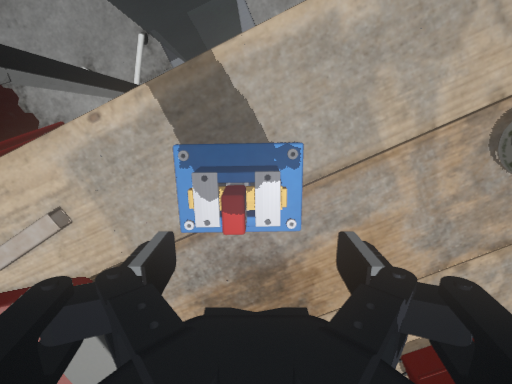

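The wrist view shows the plate spanning (175–303, 142–232), the red head at (234,208) and brass tails at (191,199) and (283,197). The fingers are parallel to the rocking axis. Plate centre (0.474, -0.014) confirms the earlier fix, so I'm moving above it and down.

>>> arm_command(rows=[{"fingers": 1,"x": -0.0073,"y": -0.0076,"z": 0,"ax": 0,"ay": 0,"az": -0.5},{"fingers": 1,"x": -0.0073,"y": -0.0076,"z": 0,"ax": 0,"ay": 0,"az": 0},{"fingers": 1,"x": -0.0073,"y": -0.0076,"z": 0,"ax": 0,"ay": 0,"az": 0},{"fingers": 1,"x": 0,"y": 0,"z": 0.02,"ax": 0,"ay": 0,"az": 0},{"fingers": 1,"x": 0,"y": 0,"z": 0.02,"ax": 0,"ay": 0,"az": 0},{"fingers": 1,"x": 0,"y": 0,"z": 0.02,"ax": 0,"ay": 0,"az": 0},{"fingers": 1,"x": 0,"y": 0,"z": 0.01,"ax": 0,"ay": 0,"az": 0},{"fingers": 1,"x": 0,"y": 0,"z": 0,"ax": 0,"ay": 0,"az": 0},{"fingers": 1,"x": 0,"y": 0,"z": 0,"ax": 0,"ay": 0,"az": 0}])

```text
clock: 2.82
tcp_pos: [0.4739, -0.0101, 0.1444]
orientation: [-0.64, -3.075, 0.0]
contact_force: [0.9, -0.1, -0.2]
grip_width: 0.0855
gripper_force: 0.0
```

```bash
cat > chk.py <<'E'
from h import *
o=r.get_obs(); M=R.from_rotvec(o["orientation"]).as_matrix(); p=o["tcp_pos"]
print(o["clock"],p.round(4),"F",o["contact_force"].round(1),"w",o["grip_width"].round(4)); print("tool y ang",np.degrees(np.arctan2(M[1,1],M[0,1])),"M z",M[:,2].round(3))
c=np.array([.474,-.014,p[2]]); print("to centre in tool",(M.T@(c-p)).round(4))
for n in("wrist","top"):
    f,W,g=grab(n); red,_=masks(f)
    m=red&(np.hypot(W[...,0]-.474,W[...,1]+.014)<.05)&(W[...,2]>.07)
    q=(W[m]-p)@M
    if len(q)>20: print(n,len(q),"head in tool: pct5/50/95",np.percentile(q,[5,50,95],axis=0).round(4).tolist())
    if n=="wrist": cv2.imwrite("pics/last.png",f[...,::-1])
E
python3 chk.py
```

```text
Traceback (most recent call last):
  File "chk.py", line 3, in <module>
    print(o["clock"],p.round(4),"F",o["contact_force"].round(1),"w",o["grip_width"].round(4)); print("tool y ang",np.degrees(np.arctan2(M[1,1],M[0,1])),"M z",M[:,2].round(3))
                                                                    ^^^^^^^^^^^^^^^^^^^^^
AttributeError: 'float' object has no attribute 'round'
```

```bash
sed -i 's/o\["grip_width"\].round(4)/o["grip_width"]/' chk.py; python3 chk.py
```

```text
2.8167 [ 0.4739 -0.0101  0.1444] F [ 0.9 -0.1 -0.2] w 0.08545895785440433
tool y ang 66.49658898835135 M z [-0.001 -0.    -1.   ]
to centre in tool [-0.0016 -0.0036  0.    ]
wrist 1244 head in tool: pct5/50/95 [[-0.0179, -0.0119, 0.0404], [-0.0014, -0.0051, 0.0414], [0.0157, 0.0027, 0.0424]]
```

>>> arm_command(rows=[{"fingers": 1,"x": -0.0015,"y": -0.004,"z": 0,"ax": 0,"ay": 0,"az": 0},{"fingers": 1,"x": 0,"y": 0,"z": 0.015,"ax": 0,"ay": 0,"az": 0},{"fingers": 1,"x": 0,"y": 0,"z": 0.015,"ax": 0,"ay": 0,"az": 0},{"fingers": 1,"x": 0,"y": 0,"z": 0.015,"ax": 0,"ay": 0,"az": 0},{"fingers": 1,"x": 0,"y": 0,"z": 0.008,"ax": 0,"ay": 0,"az": 0},{"fingers": 0,"x": 0,"y": 0,"z": 0,"ax": 0,"ay": 0,"az": 0},{"fingers": 0,"x": 0,"y": 0,"z": 0,"ax": 0,"ay": 0,"az": 0},{"fingers": 0,"x": 0,"y": 0,"z": 0,"ax": 0,"ay": 0,"az": 0},{"fingers": 0,"x": 0,"y": 0,"z": 0,"ax": 0,"ay": 0,"az": 0}], grip_force=80)

```text
clock: 3.67
tcp_pos: [0.4745, -0.0148, 0.0922]
orientation: [0.64, 3.074, 0.001]
contact_force: [1.3, -0.1, -1.6]
grip_width: 0.043
gripper_force: 0.0
```

```bash
python3 chk.py
```

```text
3.6667 [ 0.4745 -0.0148  0.0922] F [ 1.3 -0.1 -1.6] w 0.04297181609137366
tool y ang 66.46484142506371 M z [ 0.002  0.    -1.   ]
to centre in tool [ 0.0007  0.0005 -0.    ]
wrist 3570 head in tool: pct5/50/95 [[-0.0152, -0.0088, -0.0117], [0.0041, -0.0001, -0.0106], [0.0201, 0.0096, -0.0044]]
```

View pics/last.png

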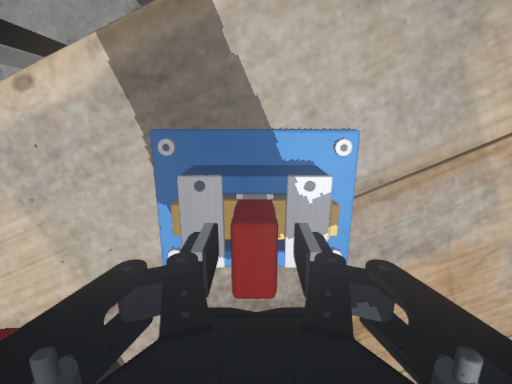

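The half-closed fingers at (215,245) and (300,245) sit evenly either side of the red head (255,240). Now I'll close and grip.

>>> arm_command(rows=[{"fingers": -1,"x": 0,"y": 0,"z": 0,"ax": 0,"ay": 0,"az": 0},{"fingers": -1,"x": 0,"y": 0,"z": 0,"ax": 0,"ay": 0,"az": 0},{"fingers": -1,"x": 0,"y": 0,"z": 0,"ax": 0,"ay": 0,"az": 0},{"fingers": -1,"x": 0,"y": 0,"z": 0,"ax": 0,"ay": 0,"az": 0},{"fingers": -1,"x": 0,"y": 0,"z": 0,"ax": 0,"ay": 0,"az": 0},{"fingers": -1,"x": 0,"y": 0,"z": 0,"ax": 0,"ay": 0,"az": 0}], grip_force=90)

```text
clock: 4.27
tcp_pos: [0.474, -0.0148, 0.0918]
orientation: [0.64, 3.075, 0.001]
contact_force: [-0.9, -0.0, 5.0]
grip_width: 0.0209
gripper_force: 87.7
```

>>> arm_command(rows=[{"fingers": -1,"x": 0,"y": 0.0023,"z": 0,"ax": 1.9,"ay": 0,"az": 0},{"fingers": -1,"x": 0,"y": 0.0023,"z": 0,"ax": 1.9,"ay": 0,"az": 0},{"fingers": -1,"x": 0,"y": 0.0023,"z": 0,"ax": 1.9,"ay": 0,"az": 0},{"fingers": -1,"x": 0,"y": 0.0023,"z": 0,"ax": 1.9,"ay": 0,"az": 0}])

```text
clock: 4.6
tcp_pos: [0.4772, -0.0078, 0.0913]
orientation: [-0.636, -3.042, 0.207]
contact_force: [-1.6, -4.9, 6.2]
grip_width: 0.0206
gripper_force: 89.0
```

```bash
cat > st.py <<'E'
from h import *
o=r.get_obs(); M=R.from_rotvec(o["orientation"]).as_matrix(); p=o["tcp_pos"]
B=np.array([[.917,-.399,0],[.399,.917,0],[0,0,1]]).T  # rows: base x, base y
B=np.array([[.917,-.399,0],[.399,.917,0],[0,0,1]])
print(round(o["clock"],2),"tcp in fixture",(B@(p-[.474,-.0148,0])).round(4),"lean",round(float(np.arcsin(-(B@M[:,2])[1])),4),"F",(B@o["contact_force"]).round(1),"Mom",(B@o["moment"]).round(2),"w",round(o["grip_width"],4))
L=p+M[:,2]*.0688; print("pivot now",(B@(L-[.474,-.0148,0])).round(4))
E
python3 st.py
```

```text
4.6 tcp in fixture [0.0001 0.0077 0.0913] lean 0.1357 F [ 0.5 -5.2  6.2] Mom [-0.6   0.14  0.02] w 0.0206
pivot now [ 0.0002 -0.0016  0.0232]
```

>>> arm_command(rows=[{"fingers": -1,"x": 0,"y": 0.0024,"z": 0,"ax": 1.9,"ay": 0,"az": 0},{"fingers": -1,"x": 0,"y": 0.0024,"z": 0,"ax": 1.9,"ay": 0,"az": 0},{"fingers": -1,"x": 0,"y": 0.0024,"z": 0,"ax": 1.9,"ay": 0,"az": 0},{"fingers": -1,"x": 0,"y": 0.0024,"z": 0,"ax": 1.9,"ay": 0,"az": 0},{"fingers": -1,"x": 0,"y": 0,"z": 0,"ax": 0,"ay": 0,"az": 0},{"fingers": -1,"x": 0,"y": 0,"z": 0,"ax": 0,"ay": 0,"az": 0}])

```text
clock: 5.1
tcp_pos: [0.4809, 0.0006, 0.0898]
orientation: [-0.625, -2.996, 0.405]
contact_force: [-1.5, -4.4, 9.4]
grip_width: 0.021
gripper_force: 89.7
```

```bash
python3 st.py
```

```text
5.1 tcp in fixture [0.0002 0.0169 0.0898] lean 0.2687 F [ 0.4 -4.6  9.4] Mom [-1.34  0.04  0.02] w 0.021
pivot now [ 0.0001 -0.0013  0.0235]
```

>>> arm_command(rows=[{"fingers": -1,"x": 0,"y": 0.0015,"z": 0,"ax": 0.7,"ay": 0,"az": 0},{"fingers": -1,"x": 0,"y": 0,"z": 0,"ax": 0,"ay": 0,"az": 0},{"fingers": -1,"x": 0,"y": 0,"z": 0,"ax": 0,"ay": 0,"az": 0}])

```text
clock: 5.35
tcp_pos: [0.4812, 0.0013, 0.0896]
orientation: [-0.625, -2.99, 0.423]
contact_force: [-2.7, -4.5, 11.0]
grip_width: 0.0206
gripper_force: 89.9
```

```bash
python3 st.py; python3 - <<'E'
from h import *
f,W,g=grab("side")
cv2.imwrite("pics/s1.png",cv2.resize(f[150:230,230:340],(770,560),interpolation=cv2.INTER_CUBIC)[...,::-1])
E
```

```text
5.35 tcp in fixture [0.0002 0.0176 0.0896] lean 0.2809 F [-0.7 -5.2 11. ] Mom [-1.45  0.02  0.05] w 0.0206
pivot now [ 0.0001 -0.0014  0.0235]
```

View pics/s1.png

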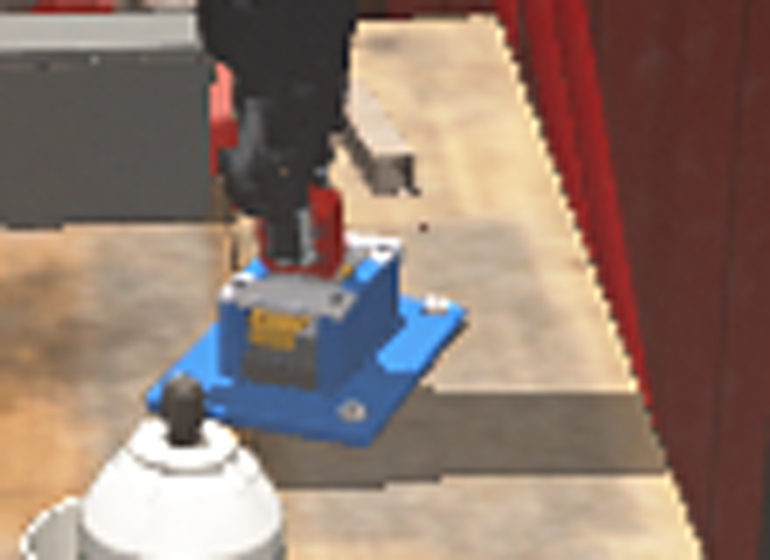

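The side view shows the head leaning towards the near (+y) cover at (290,240), with the brass tail showing at (280,325). Now I'll rock it to the other side.

>>> arm_command(rows=[{"fingers": -1,"x": 0,"y": -0.0023,"z": 0,"ax": -2,"ay": 0,"az": 0},{"fingers": -1,"x": 0,"y": -0.0023,"z": 0,"ax": -2,"ay": 0,"az": 0},{"fingers": -1,"x": 0,"y": -0.0023,"z": 0,"ax": -2,"ay": 0,"az": 0},{"fingers": -1,"x": 0,"y": -0.0023,"z": 0,"ax": -2,"ay": 0,"az": 0},{"fingers": -1,"x": 0,"y": -0.0023,"z": 0,"ax": -2,"ay": 0,"az": 0},{"fingers": -1,"x": 0,"y": -0.0023,"z": 0,"ax": -2,"ay": 0,"az": 0},{"fingers": -1,"x": 0,"y": -0.0023,"z": 0,"ax": -2,"ay": 0,"az": 0},{"fingers": -1,"x": 0,"y": -0.0023,"z": 0,"ax": -2,"ay": 0,"az": 0},{"fingers": -1,"x": 0,"y": 0,"z": 0,"ax": 0,"ay": 0,"az": 0}])

```text
clock: 6.15
tcp_pos: [0.4738, -0.0153, 0.0918]
orientation: [0.647, 3.074, 0.004]
contact_force: [-0.9, -2.9, 2.7]
grip_width: 0.0207
gripper_force: 89.4
```

```bash
python3 st.py
```

```text
6.15 tcp in fixture [-0.     -0.0006  0.0918] lean -0.0023 F [ 0.3 -3.   2.7] Mom [-0.93 -0.06  0.02] w 0.0207
pivot now [-0.     -0.0004  0.023 ]
```

>>> arm_command(rows=[{"fingers": -1,"x": 0,"y": -0.0023,"z": 0,"ax": -2,"ay": 0,"az": 0},{"fingers": -1,"x": 0,"y": -0.0024,"z": 0,"ax": -2,"ay": 0,"az": 0},{"fingers": -1,"x": 0,"y": -0.0024,"z": 0,"ax": -2,"ay": 0,"az": 0},{"fingers": -1,"x": 0,"y": -0.0024,"z": 0,"ax": -2,"ay": 0,"az": 0},{"fingers": -1,"x": 0,"y": -0.0024,"z": 0,"ax": -2,"ay": 0,"az": 0},{"fingers": -1,"x": 0,"y": -0.0024,"z": 0,"ax": -2,"ay": 0,"az": 0},{"fingers": -1,"x": 0,"y": -0.0024,"z": 0,"ax": -2,"ay": 0,"az": 0},{"fingers": -1,"x": 0,"y": -0.0026,"z": 0,"ax": -2,"ay": 0,"az": 0},{"fingers": -1,"x": 0,"y": 0,"z": 0,"ax": 0,"ay": 0,"az": 0},{"fingers": -1,"x": 0,"y": 0,"z": 0,"ax": 0,"ay": 0,"az": 0}])

```text
clock: 6.98
tcp_pos: [0.467, -0.0314, 0.0896]
orientation: [0.625, 2.991, 0.423]
contact_force: [-5.1, -5.5, 11.6]
grip_width: 0.0207
gripper_force: 90.9
```

```bash
python3 st.py
```

```text
6.98 tcp in fixture [ 0.0002 -0.018   0.0896] lean -0.2808 F [-2.5 -7.1 11.6] Mom [-1.16  0.58  0.11] w 0.0207
pivot now [0.0002 0.001  0.0235]
```

>>> arm_command(rows=[{"fingers": -1,"x": 0,"y": 0.0024,"z": 0,"ax": 2,"ay": 0,"az": 0},{"fingers": -1,"x": 0,"y": 0.0024,"z": 0,"ax": 2,"ay": 0,"az": 0},{"fingers": -1,"x": 0,"y": 0.0024,"z": 0,"ax": 2,"ay": 0,"az": 0},{"fingers": -1,"x": 0,"y": 0.0024,"z": 0,"ax": 2,"ay": 0,"az": 0},{"fingers": -1,"x": 0,"y": 0.0024,"z": 0,"ax": 2,"ay": 0,"az": 0},{"fingers": -1,"x": 0,"y": 0.0024,"z": 0,"ax": 2,"ay": 0,"az": 0},{"fingers": -1,"x": 0,"y": 0.0024,"z": 0,"ax": 2,"ay": 0,"az": 0},{"fingers": -1,"x": 0,"y": 0.0024,"z": 0,"ax": 2,"ay": 0,"az": 0},{"fingers": -1,"x": 0,"y": 0,"z": 0,"ax": 0,"ay": 0,"az": 0}])

```text
clock: 7.73
tcp_pos: [0.4742, -0.0135, 0.0919]
orientation: [-0.637, -3.075, 0.006]
contact_force: [-2.2, -5.6, 2.2]
grip_width: 0.0207
gripper_force: 90.5
```

```bash
python3 st.py; python3 - <<'E'
from h import *
f,W,g=grab("wrist")
a=f; f2=cv2.imread("pics/last.png")[...,::-1]
cv2.imwrite("pics/cmp.png",np.vstack([cv2.resize(x[160:275,140:370],(690,290) ,interpolation=cv2.INTER_CUBIC) for x in(f2,a)])[...,::-1])
E
```

```text
7.73 tcp in fixture [-0.0003  0.0013  0.0919] lean 0.0039 F [ 0.2 -6.   2.2] Mom [-1.47 -0.27 -0.02] w 0.0207
pivot now [-0.0003  0.0011  0.0231]
```

View pics/cmp.png

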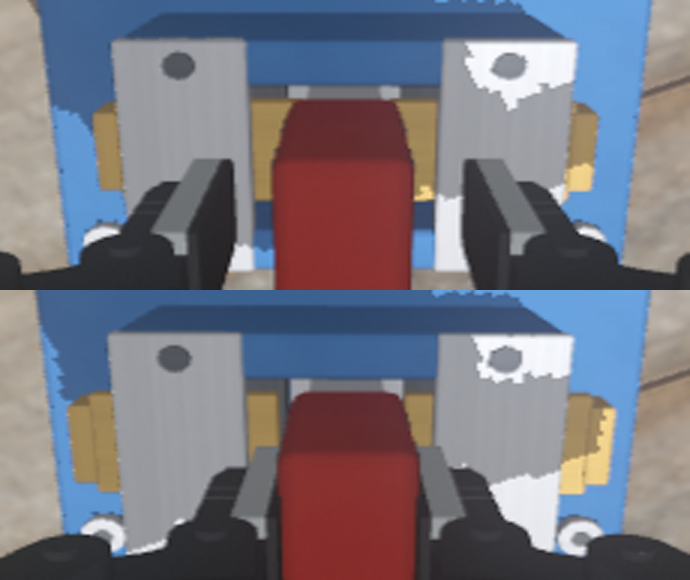

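Comparing before and after, the tails moved outwards on the left from x=95 to 70 and on the right from 597 to 615, about 5 mm each. Both keepers are out, so I'll centre and lift.

>>> arm_command(rows=[{"fingers": -1,"x": 0,"y": -0.0012,"z": 0,"ax": 0,"ay": 0,"az": 0},{"fingers": -1,"x": 0,"y": 0,"z": -0.002,"ax": 0,"ay": 0,"az": 0},{"fingers": -1,"x": 0,"y": 0,"z": -0.003,"ax": 0,"ay": 0,"az": 0},{"fingers": -1,"x": 0,"y": 0,"z": -0.003,"ax": 0,"ay": 0,"az": 0},{"fingers": -1,"x": 0,"y": 0,"z": -0.003,"ax": 0,"ay": 0,"az": 0},{"fingers": -1,"x": 0,"y": 0,"z": 0,"ax": 0,"ay": 0,"az": 0}])

```text
clock: 8.28
tcp_pos: [0.4742, -0.0143, 0.1038]
orientation: [0.641, 3.075, 0.003]
contact_force: [-0.6, -1.4, -1.7]
grip_width: 0.0208
gripper_force: 91.5
```

```bash
python3 st.py
```

```text
8.28 tcp in fixture [-1.000e-04  5.000e-04  1.038e-01] lean -0.0022 F [ 0.  -1.6 -1.7] Mom [-0.25  0.04  0.01] w 0.0208
pivot now [-0.      0.0007  0.035 ]
```

Raised 12 mm with only a weight-sized pull, so it is free. Lifting the rest of the way.

>>> arm_command(rows=[{"fingers": -1,"x": 0,"y": 0,"z": -0.007,"ax": 0,"ay": 0,"az": 0},{"fingers": -1,"x": 0,"y": 0,"z": -0.007,"ax": 0,"ay": 0,"az": 0},{"fingers": -1,"x": 0,"y": 0,"z": -0.007,"ax": 0,"ay": 0,"az": 0},{"fingers": -1,"x": 0,"y": 0,"z": -0.007,"ax": 0,"ay": 0,"az": 0},{"fingers": -1,"x": 0,"y": 0,"z": -0.007,"ax": 0,"ay": 0,"az": 0},{"fingers": -1,"x": 0,"y": 0,"z": -0.007,"ax": 0,"ay": 0,"az": 0},{"fingers": -1,"x": 0,"y": 0,"z": -0.007,"ax": 0,"ay": 0,"az": 0},{"fingers": -1,"x": 0,"y": 0,"z": -0.005,"ax": 0,"ay": 0,"az": 0},{"fingers": -1,"x": 0,"y": 0,"z": 0,"ax": 0,"ay": 0,"az": 0},{"fingers": -1,"x": 0,"y": 0,"z": 0,"ax": 0,"ay": 0,"az": 0}])

```text
clock: 9.12
tcp_pos: [0.4741, -0.0143, 0.1574]
orientation: [0.64, 3.075, 0.003]
contact_force: [0.0, 0.5, -2.2]
grip_width: 0.0205
gripper_force: 91.7
```

>>> arm_command(rows=[{"fingers": -1,"x": 0,"y": 0,"z": 0,"ax": 0,"ay": 0,"az": 0},{"fingers": -1,"x": 0,"y": 0,"z": 0,"ax": 0,"ay": 0,"az": 0},{"fingers": -1,"x": 0,"y": 0,"z": 0,"ax": 0,"ay": 0,"az": 0},{"fingers": -1,"x": 0,"y": 0,"z": 0,"ax": 0,"ay": 0,"az": 0}])

```text
clock: 9.45
tcp_pos: [0.4737, -0.0144, 0.1569]
orientation: [-0.641, -3.075, -0.002]
contact_force: [0.7, -0.3, -2.2]
grip_width: 0.0206
gripper_force: 91.7
```

```bash
python3 st.py; python3 - <<'E'
from h import *
f,W,g=grab("side")
cv2.imwrite("pics/s2.png",cv2.resize(f[140:230,230:340],(660,540),interpolation=cv2.INTER_CUBIC)[...,::-1])
E
```

```text
9.45 tcp in fixture [-0.0004  0.0003  0.1569] lean -0.0014 F [ 0.8  0.  -2.2] Mom [ 0.02 -0.01 -0.02] w 0.0206
pivot now [-0.0004  0.0004  0.0881]
```

View pics/s2.png

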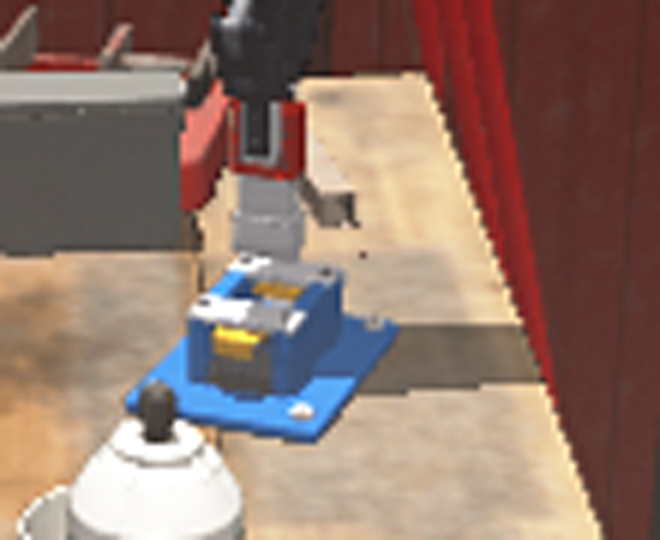

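The block hangs upright in the fingers at (265,180), with its foot about 2 cm above the open socket mouth at (270,290). Handing in.

```bash
python3 -c "
from bench import r
print(r.hand_in())"
```

```text
the job is handed in; nothing more can be done
None
```

The block was rocked free with both keepers pushed back about 5 mm, and I handed it in held upright about 2 cm above the socket; no verdict came back.

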